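# Tip a furniture leg down into the sanding cradle and flip the hold-down over it

### The job

A furniture leg stands on end in the sanding cradle: push it over so that it lies down along the trough, push it along the trough until its round tenon is up against the end stop, and then flip the hinged wooden hold-down over so that it rests on the leg. Do it all by pushing with the fingers, without lifting or carrying the leg, and leave the other things on the bench where they are.

Things in the scene. Friction and masses are not known exactly. Their poses are not given: they have to be found in the camera images.
- cradle: Sanding cradle fixed to the bench: base 130 x 340 mm (x -53 to 77) with a straight trough along its y. Origin: bench height, under the trough's centre line, mid-length; z up. Trough 48 mm wide inside, cork floor 15 mm above the bench; side walls 12 mm thick, tops 33 mm above the bench. The +y end is open, the -y end has the stop; the hold-down is hinged on the +x side, away from the robot.
- stop_face (a point): Centre of the end stop's inner face (cradle frame: 0, -150, 37 mm); same axes as the cradle. The stop is 20 mm thick and 48 mm wide, its top 62 mm above the bench.
- leg: Wood leg, 0.2 to 0.3 kg: square shaft 44 x 44 x 150 mm plus a round tenon on its end, 180 mm in all. Starts standing on its square foot in the trough, tenon up, near the open (+y) end, squared to the trough, 2 mm play each side. Origin: centre of the foot face; z runs to the tenon. Leaning about 15 degrees towards the stop it falls by itself; lying, it is then 35 mm or more short of the stop.
- tenon_end (a point): Centre of the end face of the leg's tenon (26 mm in diameter, 30 mm long), on the leg's axis, 180 mm from the foot face.
- holddown (a joint): Hinge angle (rad) of a dark wood bar 36 mm wide, 14 mm thick. 0 = level across the trough, its underside on the lying leg's top face (59 mm above the bench); 1.57 = upright; more = leaning away from the trough; limit 2.02. Starts at 1.72 to 2.0. The hinge is a little stiff: the bar stays put near upright and falls shut once pushed some 25 degrees past upright towards the trough.
- holddown_hinge (a point): Middle of the hold-down's hinge axis, which runs along the cradle's y (cradle frame: 55, -50, 66 mm), between two fixed posts (x 40 to 70, y -83 to -17 mm, 78 mm tall).
- holddown_tip (a point): Middle of the bar's free end, 100 mm from the hinge axis.
- spare_leg: Bystander: a second leg of the same kind, lying loose on the bench to the robot's right. Origin: on the bench under the middle of its square shaft; it lies along its own y.
- short_leg: Bystander: a short leg standing on the bench on the far side of the cradle, square shaft 44 x 44 x 60 mm with a 30 mm tenon, 90 mm tall. Origin: centre of its foot.
- jar: Bystander: amber glass jar with a steel lid, 60 mm across, 70 mm tall, on the near side of the cradle. Origin: centre of its underside.
- glue: Bystander: orange glue bottle, 60 mm across, 170 mm tall. Origin: centre of its underside.
- tin: Bystander: tin with a paper label, 74 mm across, 100 mm tall. Origin: centre of its underside.
- brush: Bystander: paint brush lying on the bench, to the left. Origin: its underside, mid-length.
- screwdriver: Bystander: screwdriver lying on the bench, to the right. Origin: its underside, mid-length.

How it is judged:
By the outcome, as a careful person would: the job done as asked, in the order asked, and still so for the second after the job is handed in, with the robot touching nothing.
It also fails if it takes over 54 s, if anything falls off the work surface, if the arm or the gripper's body presses on something with over 40 N, if the wrist force passes 120 N, or if a joint passes its speed limit or range.

### The arm

A 6-joint arm with a two-finger parallel gripper is mounted at the origin on the work surface. World frame = base frame: x ahead of the robot, y to its left, z up, the work surface at z = 0. Lengths are in m, angles in degrees, forces in N, time in s.
With the tool pointing down it reaches from about 0.4 to 0.825 m from the base axis. Payload 7 kg.
Tool frame: the origin (TCP) lies between the finger pads; the fingertips stand 25 mm ahead of it and the grasp point (between the pads) lies 6 mm ahead of it; z points along the fingers, y is the line along which they close (so a half turn about z gives the same grasp; the last joint's range is limited). The gripper opens to 88 mm and grips with 3 to 60 N. Pads are 19 mm wide; open, the fingers measure 130 mm over their backs; the gripper's body (78 mm by 193 mm) begins 47 mm behind the grasp point.
Start: joints at [-55.743, 20.546, 0.682, 0, -70.136, -16.507], TCP at [0.206, -0.643, 0.252] pointing down, gripper open.
Joint ranges: [-176.03, 176.03], [-82.01, 121.73], [-58.28, 71.71], [-173.87, 95.51], [-174.79, -0.11], [-173.66, 173.66]. Speed limits (degrees/s): [136.94, 136.94, 172.46, 180, 180, 180].

### API

Orientations are given as [roll, pitch, yaw] about the fixed x, y, z axes, in that order (R = Rz(yaw) Ry(pitch) Rx(roll)).
In Python, from plant import ctrl, viewer, close_job gives the robot as it stands (ctrl), with the cameras (viewer) and the job as plain functions.
- The arm moves only by the tool drive_effector, called as name(argument=value, ...), one argument or row to a line, values as JSON. Schema: {"type":"object","properties":{"motion":{"type":"array","items":{"type":"array","items":{"type":"array","items":{"type":"number"},"minItems":5,"maxItems":5},"minItems":1,"maxItems":8},"minItems":1,"maxItems":1},"only":{"type":"string"},"quiet":{"type":"boolean"},"lines":{"type":"string"}},"required":["motion"],"additionalProperties":false}. motion is a list that holds a single list of rows (three levels of brackets), with 1 to 8 rows, each of 5 numbers: dx, dy, dz in m, then a turn about the tool's z in degrees, then the finger opening in m; each row is the pose to reach, as a shift and turn from the pose commanded when the call began, along the tool's axes at that moment; what a row does not reach only later rows make up. A row lasts 1/8 s, in which the tool goes at most 0.0625 m and 10.7 degrees, less where a joint would pass 70% of its speed; a pose out of reach is approached as far as the arm can. The fingers move at their own pace and stop on an object; the grip force is fixed at half the most. Time passes only in rows, so rows that do not move let the fingers close. The tool returns the time, the measured TCP pose, the force, the opening and the grip force at its end. only (a regular expression) keeps the lines of the reply that match it, lines (a string "A,B") keeps lines A to B, and quiet returns only ok. Input that does not fit is refused with a message, and nothing moves.
- ctrl.get_obs(): the state, without advancing time (a new reading comes with each control period).
- viewer.snapshot(name): name is "scene" or "side" or "wrist"; returns a dict with "frame" (400x640x3 uint8, red, green, blue), "z_map" (400x640 float32, m along the optical axis (not along the pixel's ray), 0 where there is no reading), "fovy" (degrees; the focal length in pixels is half the picture's height over the tangent of half this angle, whatever the lens; pixels are square), "cx", "cy" (the principal point, pixels), "R" (3x3) and "t" (3): a world point X has camera coordinates R X + t; the wrist camera has in their place "T_tool_cam" (4x4, takes a point from camera to tool coordinates, whose origin is the TCP and whose axes are the flange's). Camera axes: x right, y down, z forward; pixel columns grow to the right and rows downward; lengths in m; the calibration is good to about 2 mm. A picture is of the moment at which its call begins: read the wrist's pose just before it.
- close_job(): hands the job in; it is judged then, once.
The state is a dict: "clock": time; "joint_pos": joint angles; "qvel": joint speeds; "tau": joint torques, N m; "tool_pos": TCP position; "orientation": TCP orientation; "force": force on the tool from outside, world axes, zero at the start; "moment": the same for the moment, N m; "opening": finger opening in m; "gripper_force": force on a finger pad.
Only numpy, scipy, OpenCV 4.12 (cv2) and the standard library are available. Lean on these libraries where they do the work, as an engineer would, in place of code of your own. Each camera call takes 0.05 s, during which the arm holds its last target. There are 200 camera calls.

## Working session

There is one attempt and no reset: what is moved stays moved. The work goes in short steps, Python scripts to look and compute and a tool call to move; the robot and the scene stay as the last step left them, time stands still between calls to the robot, and variables do not carry over. Pictures are saved under pics/ and viewed, at most 10 in all, crops included, and the job is handed in when it is done.

```bash
ls; mkdir -p pics; cat > h.py <<'E'
import numpy as np, cv2
from plant import ctrl, viewer, close_job
def K(s):
    f=200/np.tan(np.radians(s["fovy"])/2); return f,s["cx"],s["cy"]
def cloud(s):
    f,cx,cy=K(s); z=s["z_map"]; v,u=np.mgrid[:z.shape[0],:z.shape[1]]
    P=np.stack([(u-cx)*z/f,(v-cy)*z/f,z],-1)
    W=(P-np.asarray(s["t"]))@np.asarray(s["R"]); W[z<=0]=np.nan
    return W
def ray(s,u,v,h):
    f,cx,cy=K(s); R=np.asarray(s["R"]);c=-R.T@np.asarray(s["t"]); d=R.T@np.array([(u-cx)/f,(v-cy)/f,1])
    return c+d*(h-c[2])/d[2]
def save(n,im): cv2.imwrite("pics/"+n+".png",im[...,::-1])
E
python3 - <<'E'
from h import *
o=ctrl.get_obs(); print(o["clock"],o["tool_pos"],o["orientation"])
a=viewer.snapshot("scene"); b=viewer.snapshot("side")
save("a0",a["frame"]); save("b0",b["frame"])
import pickle; pickle.dump((a,b),open("s0.pkl","wb"))
for s in(a,b): print(K(s),-np.asarray(s["R"]).T@s["t"],(s["z_map"]>0).mean(), np.asarray(s["R"])[2])
E
```

```text
pics
plant.py
0.0 [ 0.20563339 -0.64245542  0.25063603] [ 1.79906241e+02 -8.03246669e-03 -1.62258974e+02]
(np.float64(390.2775587315631), 320.3519521941353, 198.6301340736424) [ 0.85283348 -0.737913    0.85582837] 0.99613671875 [-0.33254975  0.68708617 -0.64600562]
(np.float64(368.5660631796667), 317.09725277734174, 195.76206966786955) [0.02334194 0.83289137 0.93360561] 0.99615625 [ 0.3591737  -0.66835606 -0.65137887]
```

View pics/a0.png

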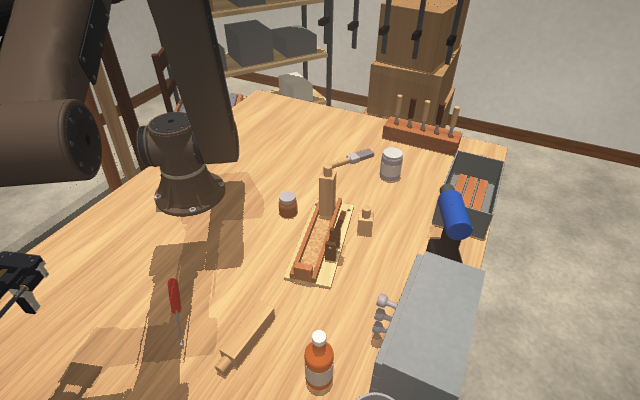

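View pics/b0.png

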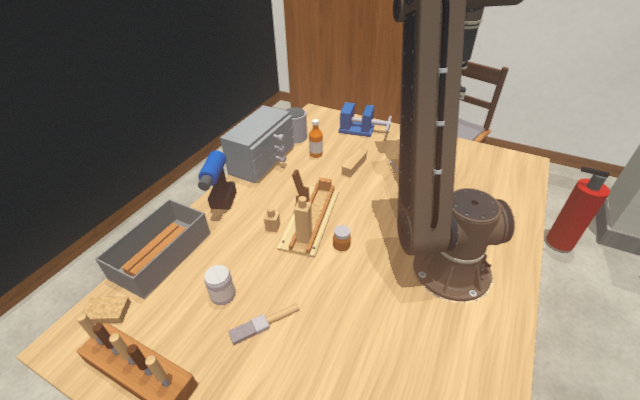

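The scene view shows the leg standing at about (328,190), the cradle from (290,278) to (350,205), the dark hold-down at (333,230), the jar at (288,203) and the short leg at (366,220). The side view shows the leg at (303,222), the hold-down at (300,187), the stop at (325,184), the short leg at (272,218) and the jar at (342,238).

```bash
python3 - <<'E'
from h import *
import pickle
a,b=pickle.load(open("s0.pkl","rb"))
Wa,Wb=cloud(a),cloud(b)
for n,W,pts in(("a",Wa,[(328,172),(328,190),(288,195),(366,212),(305,275),(333,230),(335,205)]),("b",Wb,[(303,202),(303,222),(342,232),(272,212),(325,184),(300,187),(310,245)])):
    for u,v in pts: print(n,u,v,W[v,u].round(3))
# fused top-down map 1mm, region, height coloured
x0,y0=0.40,-0.35; N=500
M=np.zeros((N,N),np.float32)
for W in(Wa,Wb):
    P=W.reshape(-1,3); P=P[np.isfinite(P).all(1)]
    i=((P[:,0]-x0)*1000).astype(int); j=((P[:,1]-y0)*1000).astype(int)
    k=(i>=0)&(i<N)&(j>=0)&(j<N)&(P[:,2]<.25)
    np.maximum.at(M,(j[k],i[k]),P[k,2])
M=cv2.dilate(M,np.ones((3,3)))
im=cv2.applyColorMap((np.clip(M/.2,0,1)*255).astype(np.uint8),cv2.COLORMAP_JET)
for g in range(0,N,50): cv2.line(im,(g,0),(g,N),(90,90,90),1); cv2.line(im,(0,g),(N,g),(90,90,90),1)
cv2.imwrite("pics/top.png",im)
crop=np.hstack([cv2.resize(a["frame"][150:295,270:390],None,fx=3.3,fy=3.3,interpolation=2),cv2.resize(b["frame"][130:275,240:360],None,fx=3.3,fy=3.3,interpolation=2)])
save("crop",crop)
E
```

```text
a 328 172 [0.473 0.097 0.182]
a 328 190 [0.479 0.086 0.125]
a 288 195 [0.351 0.066 0.073]
a 366 212 [0.603 0.086 0.085]
a 305 275 [ 0.532 -0.167  0.039]
a 333 230 [ 0.545 -0.019  0.079]
a 335 205 [0.478 0.147 0.017]
b 303 202 [0.458 0.116 0.191]
b 303 222 [0.457 0.124 0.113]
b 342 232 [0.344 0.072 0.072]
b 272 212 [0.591 0.102 0.082]
b 325 184 [ 0.518 -0.154  0.045]
b 300 187 [ 0.556 -0.031  0.106]
b 310 245 [0.427 0.138 0.034]
```

View pics/top.png

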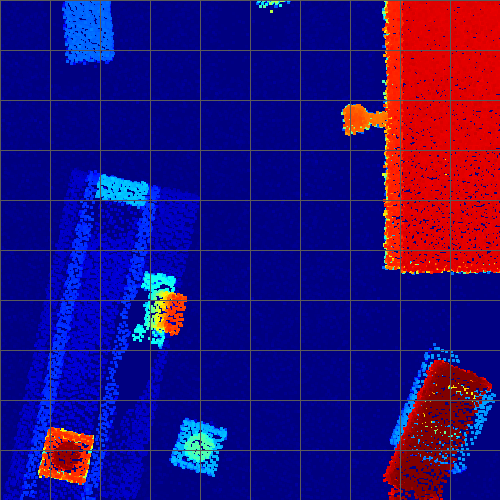

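View pics/crop.png

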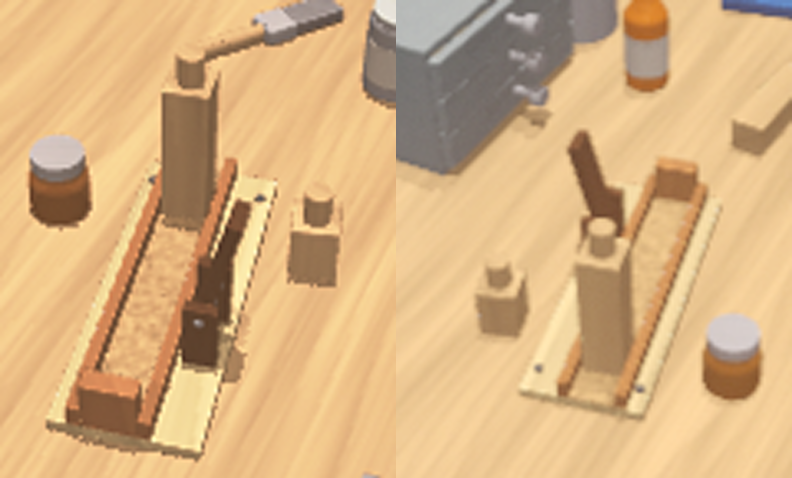

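The height map gives the cradle axis from the stop at about (122,190) px to the leg at (66,456) px, so it is yawed about 12°. The hold-down leans away, with its tip near (178,315) px. Next I measure these precisely in each view.

```bash
python3 - <<'E'
from h import *
import pickle
a,b=pickle.load(open("s0.pkl","rb"))
def box(P,x,y,z): return P[(P[:,0]>x[0])&(P[:,0]<x[1])&(P[:,1]>y[0])&(P[:,1]<y[1])&(P[:,2]>z[0])&(P[:,2]<z[1])]
for n,s in(("a",a),("b",b)):
    P=cloud(s).reshape(-1,3); P=P[np.isfinite(P).all(1)]
    for nm,x,y,z in(("tenon top",(.42,.52),(.05,.16),(.188,.21)),("shoulder",(.42,.52),(.05,.16),(.16,.173)),("stop top",(.48,.57),(-.2,-.13),(.056,.07)),("short",(.55,.65),(.05,.15),(.055,.07)),("bar",(.54,.62),(-.08,.02),(.09,.2)),("bartop",(.54,.62),(-.08,.02),(.15,.2)),("posts",(.52,.6),(-.09,.02),(.072,.082))):
        Q=box(P,x,y,z)
        if len(Q)>4:
            r=cv2.minAreaRect((Q[:,:2]*1000).astype(np.float32)); print(n,nm,len(Q),Q.mean(0).round(4),Q[:,2].max().round(4),np.round(r[0],1),np.round(r[1],1),round(r[2],1))
        else: print(n,nm,len(Q))
    # wall tops: points z .029-.036 along
    Q=box(P,(.38,.58),(-.15,.05),(.030,.036))
    th=np.radians(11.9); u=Q[:,0]*np.cos(th)+Q[:,1]*np.sin(th); v=-Q[:,0]*np.sin(th)+Q[:,1]*np.cos(th)
    h,e=np.histogram(u,bins=np.arange(.40,.56,.004)); print([(round(x,3),int(c)) for x,c in zip(e,h) if c>5])
    for lo in (.43,.48,.49):
        pass
E
```

```text
a tenon top 48 [0.4687 0.1031 0.1948] 0.198 [467.9 104.2] [20.4 25.4] 25.9
a shoulder 125 [0.47   0.0986 0.1657] 0.1729 [466.6 105.5] [44.  46.9] 10.8
a stop top 139 [ 0.5228 -0.1606  0.0619] 0.0662 [ 522.5 -158.8] [48.6 23.2] 10.5
a short 124 [0.6019 0.0895 0.0611] 0.0699 [599.9  96.8] [43.2 47.7] 16.9
a bar 168 [ 0.5723 -0.0473  0.1378] 0.1662 [568.6 -37.9] [30.2 38.1] 11.4
a bartop 72 [ 0.5771 -0.0402  0.1613] 0.1662 [575.6 -36.4] [15.8 37.9] 11.3
a posts 87 [ 0.556  -0.053   0.0772] 0.0812 [554.  -41.5] [30.  69.1] 11.1
[(np.float64(0.44), 24), (np.float64(0.444), 55), (np.float64(0.448), 60), (np.float64(0.452), 56), (np.float64(0.5), 26), (np.float64(0.504), 68), (np.float64(0.508), 59), (np.float64(0.512), 41), (np.float64(0.544), 6)]
b tenon top 52 [0.4648 0.1081 0.1937] 0.1987 [467.2 106.5] [23.  27.1] 53.7
b shoulder 109 [0.4612 0.1125 0.1655] 0.1722 [465.7 106.4] [43.4 44.6] 14.1
b stop top 56 [ 0.5209 -0.1582  0.0618] 0.0673 [ 522.  -159.1] [49.1 22.3] 8.8
b short 96 [0.594  0.1033 0.0607] 0.0695 [597.7  99. ] [43.5 44.2] 19.0
b bar 165 [ 0.5642 -0.0328  0.1321] 0.1692 [566.3 -36.1] [32.6 39.6] 8.7
b bartop 50 [ 0.5719 -0.0329  0.1603] 0.1692 [573.8 -34.8] [17.4 39.2] 8.7
b posts 43 [ 0.5522 -0.0415  0.077 ] 0.082 [552.1 -40.5] [21.  68.7] 1.1
[(np.float64(0.44), 27), (np.float64(0.444), 36), (np.float64(0.448), 42), (np.float64(0.452), 20), (np.float64(0.5), 16), (np.float64(0.504), 16), (np.float64(0.508), 14)]
```

drive_effector(
  motion=[
    [[-0.044,0.037,-0.01,-10.5,0],[-0.088,0.075,-0.02,-21,0],[-0.132,0.112,-0.03,-31.5,0],[-0.176,0.15,-0.03,-42,0],[-0.22,0.187,-0.03,-52.5,0],[-0.264,0.225,-0.03,-63,0],[-0.308,0.262,-0.03,-73.5,0],[-0.352,0.3,-0.03,-84.2,0]],
  ],
)

```text
clock: 1.1
tool_pos: [0.4501, -0.248, 0.2815]
orientation: [-180.0, 0.0, -77.7]
force: [0.9, -0.9, 0.1]
opening: 0.013
gripper_force: 0.0
```

```bash
cat > to.py <<'E'
# tool-axis shift from the present pose to cradle-frame target (x,y mm, TCP z mm)
import sys; from h import *
from scipy.spatial.transform import Rotation as Ro
x,y,z=map(float,sys.argv[1:4]); o=ctrl.get_obs()
u=np.array([.979,.206]);v=np.array([-.206,.979]); w=np.array([.489,-.002])+u*x/1e3+v*y/1e3
d=np.append(w,z/1e3)-o["tool_pos"]; R=Ro.from_euler("xyz",o["orientation"],degrees=True).as_matrix()
p=o["tool_pos"][:2]-np.array([.489,-.002])
print("clock",o["clock"],"rpy",np.round(o["orientation"],2),"cradle xy mm",round(p@u*1e3,1),round(p@v*1e3,1),"z",round(o["tool_pos"][2]*1e3,1),"F cradle",np.round([o["force"][:2]@u,o["force"][:2]@v,o["force"][2]],1),"shift",np.round(R.T@d,4),"norm",np.linalg.norm(d).round(3))
E
python3 to.py 0 162 280
```

```text
clock 1.1 rpy [-180.     0.   -77.7] cradle xy mm -88.8 -232.9 z 281.5 F cradle [ 0.7 -1.1  0.1] shift [-0.3942 -0.0916  0.0015] norm 0.405
```

drive_effector(
  motion=[
    [[-0.057,-0.013,0,0,0],[-0.113,-0.026,0,0,0],[-0.17,-0.04,0,0,0],[-0.226,-0.053,0,0,0],[-0.282,-0.066,0,0,0],[-0.338,-0.079,0,0,0],[-0.394,-0.092,0,0,0],[-0.394,-0.092,0,0,0]],
  ],
)

```text
clock: 2.1
tool_pos: [0.4577, 0.1579, 0.281]
orientation: [180.0, -0.0, -77.8]
force: [-0.6, -0.7, -0.3]
opening: 0.0001
gripper_force: 0.0
```

```bash
python3 to.py 0 162 172
```

```text
clock 2.1 rpy [ 1.7996e+02 -1.0000e-02 -7.7810e+01] cradle xy mm 2.3 162.9 z 281.0 F cradle [-0.7 -0.5 -0.3] shift [0.0008 0.0022 0.109 ] norm 0.109
```

Descend behind the leg, then push slowly towards the stop.

drive_effector(
  motion=[
    [[0,0.002,0.055,0,0],[0,0.002,0.109,0,0],[0,0.002,0.109,0,0],[0.01,0.002,0.109,0,0],[0.015,0.002,0.109,0,0],[0.02,0.002,0.109,0,0],[0.025,0.002,0.109,0,0],[0.03,0.002,0.109,0,0]],
  ],
)

```text
clock: 3.1
tool_pos: [0.4624, 0.1246, 0.1729]
orientation: [-180.0, 0.0, -78.0]
force: [-0.3, 0.4, 0.6]
opening: 0.0003
gripper_force: 0.1
```

```bash
python3 to.py 0 110 172
```

```text
clock 3.1 rpy [-1.7997e+02  1.0000e-02 -7.8050e+01] cradle xy mm 0.0 129.5 z 172.9 F cradle [-0.2  0.5  0.6] shift [0.0193 0.     0.0009] norm 0.019
```

```bash
python3 - <<'E'
from h import *
b=viewer.snapshot("scene"); save("c1",cv2.resize(b["frame"][130:295,250:410],None,fx=3,fy=3))
E
```

```text
(no output)
```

View pics/c1.png

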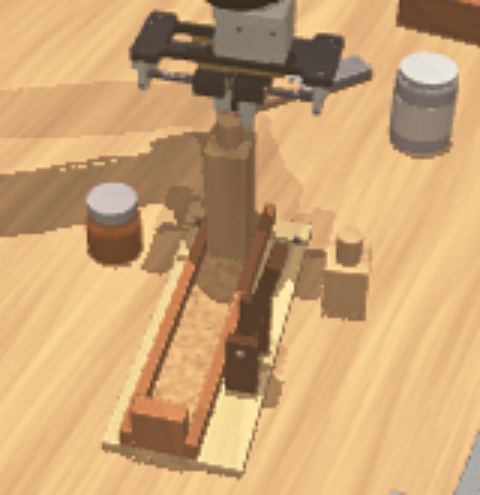

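The fingers are behind the leg and it leans slightly towards the stop, its tenon at (230,125) in the crop. I carry on pushing.

drive_effector(
  motion=[
    [[0.005,0,0,0,0],[0.01,0,0,0,0],[0.015,0,0,0,0],[0.02,0,0,0,0],[0.025,0,0,0,0],[0.03,0,0,0,0],[0.03,0,0,0,0],[0.03,0,0,0,0]],
  ],
)

```text
clock: 4.15
tool_pos: [0.4685, 0.0956, 0.1726]
orientation: [-180.0, -0.0, -78.1]
force: [0.1, -0.5, 0.2]
opening: 0.0004
gripper_force: 0.0
```

```bash
python3 to.py 0 162 172; python3 - <<'E'
from h import *
b=viewer.snapshot("scene"); save("c2",cv2.resize(b["frame"][130:295,250:410],None,fx=3,fy=3))
E
```

```text
clock 4.15 rpy [-180.     -0.    -78.06] cradle xy mm -0.0 99.7 z 172.6 F cradle [ 0.  -0.5  0.2] shift [-0.0624 -0.0001  0.0006] norm 0.062
```

View pics/c2.png

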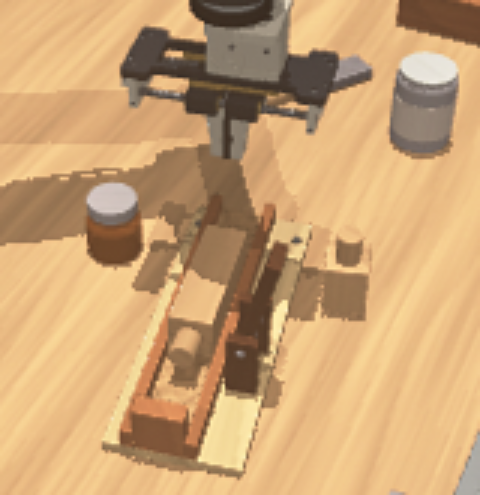

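The leg lies in the trough with its tenon towards the stop (crop 185,345). I measure where its top face lies.

```bash
cat > leg.py <<'E'
from h import *
u=np.array([.979,.206]);v=np.array([-.206,.979])
for n in("scene","side"):
    P=cloud(viewer.snapshot(n)).reshape(-1,3); P=P[np.isfinite(P).all(1)]
    c=np.c_[(P[:,:2]-[.489,-.002])@u,(P[:,:2]-[.489,-.002])@v,P[:,2]]*1e3
    for nm,m in(("shaft",(abs(c[:,0])<30)&(c[:,1]>-125)&(c[:,1]<130)&(abs(c[:,2]-59)<4)),("tenon",(abs(c[:,0])<8)&(c[:,1]>-149)&(c[:,1]<0)&(abs(c[:,2]-49)<4)),("bar",(abs(c[:,0])<35)&(abs(c[:,1]+50)<22)&(abs(c[:,2]-73)<6))):
        q=c[m]
        if len(q)>5: print(n,nm,len(q),"y",np.percentile(q[:,1],[1,99]).round(1),"x",np.percentile(q[:,0],[2,98]).round(1),"z",q[:,2].mean().round(1))
E
python3 leg.py; python3 to.py 0 140 67
```

```text
scene shaft 537 y [-68.7  80. ] x [-20.5  21.8] z 59.8
scene tenon 56 y [-99.2 -65.8] x [-7.8  7.5] z 49.5
side shaft 320 y [-52.5  81.4] x [-22.3  19.6] z 59.4
side tenon 16 y [-100.3  -79. ] x [-7.5  7.5] z 49.0
clock 4.3 rpy [-180.     -0.    -78.04] cradle xy mm 0.0 99.9 z 172.6 F cradle [-0.2 -0.7  0.1] shift [-0.0402 -0.      0.1056] norm 0.113
```

drive_effector(
  motion=[
    [[-0.03,0,0,0,0],[-0.03,0,0.05,0,0],[-0.03,0,0.1055,0,0],[-0.03,0,0.1055,0,0],[-0.02,0,0.1055,0,0],[-0.01,0,0.1055,0,0],[-0.004,0,0.1055,0,0],[0.002,0,0.1055,0,0]],
  ],
)

```text
clock: 5.3
tool_pos: [0.4694, 0.0932, 0.068]
orientation: [-179.9, 0.0, -78.1]
force: [0.3, 0.2, -0.7]
opening: 0.0003
gripper_force: 0.0
```

```bash
python3 to.py 0 45 67
```

```text
clock 5.3 rpy [-1.799e+02  4.000e-02 -7.808e+01] cradle xy mm 0.4 97.2 z 68.0 F cradle [ 0.3  0.1 -0.7] shift [0.0522 0.0004 0.0009] norm 0.052
```

drive_effector(
  motion=[
    [[0.008,0,0,0,0],[0.016,0,0,0,0],[0.024,0,0,0,0],[0.031,0,0,0,0],[0.037,0,0,0,0],[0.043,0,0,0,0],[0.049,0,0,0,0],[0.052,0,0,0,0]],
  ],
)

```text
clock: 6.3
tool_pos: [0.4796, 0.0423, 0.067]
orientation: [180.0, -0.0, -78.1]
force: [0.9, 1.9, 1.6]
opening: 0.0006
gripper_force: 1.0
```

```bash
python3 to.py 0 39.5 67
```

```text
clock 6.3 rpy [179.99  -0.   -78.07] cradle xy mm -0.0 45.3 z 67.0 F cradle [1.3 1.6 1.6] shift [ 0.0058 -0.      0.    ] norm 0.006
```

drive_effector(
  motion=[
    [[0.002,0,0,0,0],[0.004,0,0,0,0]],
  ],
)

```text
clock: 6.55
tool_pos: [0.4804, 0.0387, 0.067]
orientation: [180.0, -0.0, -78.0]
force: [-0.4, 2.1, 1.2]
opening: 0.0003
gripper_force: 0.9
```

```bash
python3 to.py 0 39.5 67;  python3 leg.py
```

```text
clock 6.55 rpy [179.99  -0.   -78.05] cradle xy mm -0.1 41.6 z 67.0 F cradle [0.  2.1 1.2] shift [ 0.0021 -0.0001  0.    ] norm 0.002
scene shaft 619 y [-119.1   33.9] x [-20.7  21.4] z 59.8
scene tenon 43 y [-140.1 -117. ] x [-7.9  7.6] z 49.8
side shaft 64 y [-119.    52.5] x [-22.4  12.9] z 59.3
```

drive_effector(
  motion=[
    [[0.001,0,0,0,0],[0.002,0,0,0,0]],
  ],
)

```text
clock: 6.9
tool_pos: [0.481, 0.0374, 0.067]
orientation: [-180.0, 0.0, -78.1]
force: [-2.1, 9.3, -0.7]
opening: 0.0004
gripper_force: 4.7
```

```bash
python3 to.py 0 39.5 67
```

```text
clock 6.9 rpy [-1.7997e+02  5.0000e-02 -7.8060e+01] cradle xy mm 0.2 40.2 z 67.0 F cradle [-0.2  9.5 -0.7] shift [0.0007 0.0002 0.    ] norm 0.001
```

drive_effector(
  motion=[
    [[0.001,0,0,0,0],[0.001,0,0,0,0]],
  ],
)

```text
clock: 7.15
tool_pos: [0.4814, 0.0374, 0.0671]
orientation: [-179.9, 0.1, -78.1]
force: [-4.8, 12.6, 0.2]
opening: 0.0003
gripper_force: 6.0
```

```bash
python3 to.py 0 39.5 67
```

```text
clock 7.15 rpy [-1.7991e+02  1.1000e-01 -7.8070e+01] cradle xy mm 0.7 40.2 z 67.1 F cradle [-2.1 13.3  0.2] shift [0.0006 0.0007 0.0001] norm 0.001
```

The leg is against the stop: the force rose to 13 N with no further motion, at the predicted place. Now back off, go up and over to the far side of the bar.

drive_effector(
  motion=[
    [[-0.01,0,0,0,0],[-0.03,0,0,0,0],[-0.03,0,-0.06,0,0],[-0.03,0,-0.12,0,0],[-0.03,0,-0.175,0,0],[-0.03,-0.05,-0.183,0,0],[0.02,-0.085,-0.183,0,0],[0.06,-0.125,-0.183,0,0]],
  ],
)

```text
clock: 8.15
tool_pos: [0.6168, 0.0023, 0.2504]
orientation: [-180.0, -0.0, -78.0]
force: [0.6, 1.0, 0.8]
opening: 0.0004
gripper_force: 0.0
```

```bash
python3 to.py 125 -50 145; python3 leg.py; python3 - <<'E'
from h import *
u=np.array([.979,.206]);v=np.array([-.206,.979])
for n in("scene","side"):
    P=cloud(viewer.snapshot(n)).reshape(-1,3); P=P[np.isfinite(P).all(1)]
    c=np.c_[(P[:,:2]-[.489,-.002])@u,(P[:,:2]-[.489,-.002])@v,P[:,2]]*1e3
    q=c[(c[:,0]>40)&(c[:,0]<110)&(abs(c[:,1]+50)<22)&(c[:,2]>150)&(c[:,2]<172)]
    if len(q): print(n,len(q),q.min(0).round(),q.max(0).round())
E
```

```text
clock 8.15 rpy [-1.7999e+02 -2.0000e-02 -7.8000e+01] cradle xy mm 126.0 -22.1 z 250.4 F cradle [0.8 0.8 0.8] shift [0.0279 0.001  0.1054] norm 0.109
scene shaft 600 y [-120.7   27.3] x [-20.1  22.3] z 59.8
scene tenon 35 y [-140.1 -118.4] x [-6.6  7.6] z 49.9
side shaft 339 y [-118.5   29.5] x [-21.8  20.5] z 59.6
side tenon 9 y [-146.8 -132.1] x [-5.9  7. ] z 49.9
scene 73 [ 69. -70. 150.] [ 86. -32. 167.]
side 49 [ 68. -70. 150.] [ 85. -32. 167.]
```

drive_effector(
  motion=[
    [[0.028,0.001,0,0,0],[0.028,0.001,0.055,0,0],[0.028,0.001,0.105,0,0],[0.028,0.001,0.105,0,0],[0.028,0.011,0.105,0,0],[0.028,0.019,0.105,0,0],[0.028,0.025,0.105,0,0],[0.028,0.031,0.105,0,0]],
  ],
)

```text
clock: 9.35
tool_pos: [0.5914, -0.0307, 0.1463]
orientation: [-179.9, -0.0, -78.0]
force: [0.8, -0.7, 2.1]
opening: 0.0005
gripper_force: 0.5
```

```bash
python3 to.py 36 -50 145
```

```text
clock 9.35 rpy [-179.87   -0.    -78.04] cradle xy mm 94.3 -49.2 z 146.3 F cradle [ 0.7 -0.8  2.1] shift [0.0008 0.0583 0.0012] norm 0.058
```

drive_effector(
  motion=[
    [[0,0.006,0,0,0],[0,0.012,0,0,0],[0,0.018,0,0,0],[0,0.024,0,0,0],[0,0.03,0,0,0],[0,0.036,0,0,0]],
  ],
)

```text
clock: 10.1
tool_pos: [0.5556, -0.0383, 0.145]
orientation: [180.0, 0.0, -78.1]
force: [0.5, 0.0, -1.1]
opening: 0.0004
gripper_force: 0.2
```

```bash
python3 to.py 36 -50 145
```

```text
clock 10.1 rpy [179.99   0.   -78.05] cradle xy mm 57.7 -49.2 z 145.0 F cradle [ 0.5 -0.1 -1.1] shift [0.0008 0.0217 0.    ] norm 0.022
```

drive_effector(
  motion=[
    [[0,0.006,0,0,0],[0,0.012,0,0,0],[0,0.018,0,0,0],[0,0.022,0,0,0],[0,0.022,0,0,0],[0,0.022,-0.03,0,0],[0,0.022,-0.08,0,0],[-0.06,0.022,-0.1,0,0]],
  ],
)

```text
clock: 11.1
tool_pos: [0.5239, 0.014, 0.2476]
orientation: [-179.8, -0.0, -78.3]
force: [1.2, 0.8, -0.1]
opening: 0.0003
gripper_force: 0.0
```

```bash
python3 to.py 0 80 250
```

```text
clock 11.1 rpy [-1.7979e+02 -3.0000e-02 -7.8310e+01] cradle xy mm 37.5 8.4 z 247.6 F cradle [ 1.3  0.6 -0.1] shift [-0.0715  0.0377 -0.0026] norm 0.081
```

drive_effector(
  motion=[
    [[-0.06,0.05,0,0,0],[-0.12,0.1,0,0,0],[-0.12,0.1,0,0,0]],
  ],
)

```text
clock: 11.48
tool_pos: [0.3978, 0.113, 0.2451]
orientation: [-180.0, 0.0, -78.0]
force: [0.6, 0.4, 0.7]
opening: 0.0005
gripper_force: 0.0
```

```bash
python3 leg.py; python3 - <<'E'
from h import *
a=viewer.snapshot("scene");b=viewer.snapshot("side")
save("end",np.hstack([cv2.resize(a["frame"][130:295,250:410],None,fx=2.4,fy=2.4),cv2.resize(b["frame"][110:275,220:380],None,fx=2.4,fy=2.4)]))
E
```

```text
scene shaft 424 y [-121.1   28.7] x [-20.1  22.4] z 59.8
scene tenon 39 y [-140.4 -117.2] x [-7.8  7.3] z 49.9
scene bar 261 y [-70.  -33.1] x [-33.4  33.3] z 73.4
side shaft 162 y [-37.   28.2] x [-21.8  21.2] z 59.3
side bar 61 y [-68.3 -30.5] x [ 2.7 34.3] z 73.3
```

View pics/end.png

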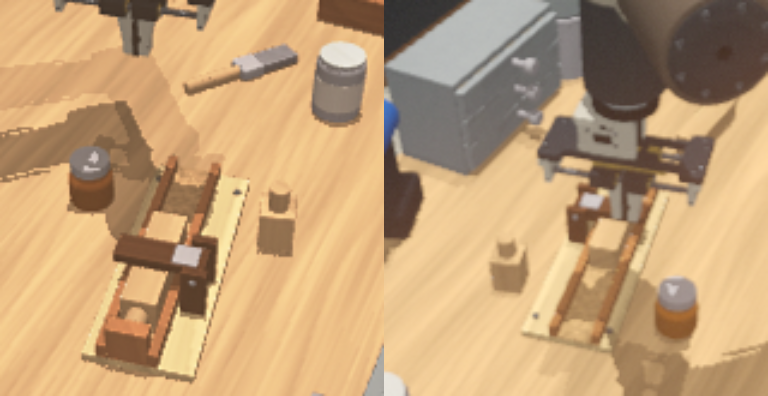

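The bar lies level across the leg, its top at 73 mm. The tenon is at the stop, the other things look undisturbed and the robot is clear.

```bash
python3 -c "
from plant import ctrl, viewer, close_job
print(close_job())"
```

```text
the job is handed in; nothing more can be done
None
```

The job is handed in at about 12 s: the leg lies in the trough with its tenon against the stop, the hold-down rests level on it, and the short leg, jar, tin and brush look unmoved in the last pictures (the glue, spare leg and screwdriver were not re-checked).

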